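# Try the conditioning-box lid, free its catch if it holds, and hold the lid open

## Task

Open the lid of the white conditioning box and hold it open for a colleague who will take out the rubber specimens. The catch is out of sight and may or may not be caught, so before you turn the black knob give the lid a light tug; if it is caught, never force it but turn the knob about a quarter turn (turning a free catch may catch it again). Raise the lid about half way, to 45 degrees, and finish still holding it there, since it falls shut when let go; leave the bottle, the jar and the can beside the box where they stand.

Things in the scene. Friction and masses are not known exactly. Their poses are not given: they have to be found in the camera images.
- chamber: White specimen conditioning box, fixed, 240 mm deep (x) and 300 mm wide (y); with the lid shut its top is 120 mm above the worktop. Origin on the worktop under its centre; x points from the front (dial, knob, handle) to the hinges at the back, y to the left seen from the front, z up. Two brass ports stick out 24 mm on the right (-y). The lid overhangs the front by 4 mm.
- lid (a joint): Opening angle of the lid in rad: 0 shut, grows as the front edge rises, stop at 1.75. It weighs about 0.6 kg, needs about 3 to 4 N upward at the handle and falls shut when let go. When caught it has about 4 mm of play at the front (0.02 rad), then the rubber-mounted keeper gives 1 mm per 5 N up to 6 mm more (0.05 rad in all) and stops hard; when free it just rises.
- handle (a point): Middle of the round bar of the steel bow handle fixed on the lid: bar 12 mm thick, 60 mm straight along the box's y, its axis 38 mm above the lid's top (32 mm clear below it). At x = -88, y = 50, z = 158 mm in the box's frame with the lid shut: 212 mm in front of the hinge axis and 54 mm above it.
- knob_center (a point): Point of the lid on the axis of the round black fluted knob, 16 mm above the lid's top. Knob 38 mm across, grip from 8 to 30 mm above the lid; at x = -78, y = -85, z = 136 mm in the box's frame, lid shut. It turns either way without stops (0.06 N m) and stays where left. It works a hidden two-ended tongue: caught when either end is within about 30 degrees of the keeper.
- knob_rim (a point): Point on the knob's rim, 19 mm from its axis, which turns with it. The knob is alike all round and the tongue is clamped to its spindle at an unknown angle, so this does not tell whether the lid is caught.
- lid_hinge (a point): Middle of the lid's hinge axis, which runs along the box's y, 104 mm above the worktop at x = 124 mm in the box's frame.
- keeper: The small steel keeper inside the front wall, out of sight, under which the tongue catches; rubber-mounted. It bears what a caught lid is pulled up with, and should take no more than a light tug (it gets bent above 40 N).
- bottle: Cream plastic bottle with a white cap, 62 mm across, 137 mm tall, standing loose to the right of the box. Origin under its base.
- jar: Square clear sample jar with tan grain and a black cap, 62 mm wide, 104 mm tall, standing loose to the left of the box. Origin under its base.
- can: Grey-white open can with pale filling, 90 mm across, 128 mm tall, standing loose to the right of the box, behind the bottle. Origin under its base.

How it is judged:
On the way:
1. the lid is tugged up off its seat with the fingers (0.007 rad or more) before the knob has been turned (by more than 0.38 rad from where it stood) (value of joint lid above 0.007 rad and contact force between the fingers and chamber above 0.5 N and x of knob_rim in the frame of knob_center above 0 m and y of knob_rim in the frame of knob_center between -0.007 and 0.007 m), for 0.1 s.
At the end, for the whole second after the job is handed in: The lid stands open between 0.6 and 1.0 rad (34 to 57 degrees), at rest (under 0.1 rad/s), still held by the fingers (more than 1 N on it); bottle, jar and can are within 20 mm of where they stood (value of joint lid between 0.6 and 1 rad and velocity of joint lid between -0.1 and 0.1 rad/s and contact force between the fingers and chamber above 1 N and distance of each of bottle, jar, can from where it was at the start of the episode below 0.02 m); the arm keeps its last pose, push and grip.
It fails at once if the lid is forced against its catch: more than 40 N on the keeper (contact force between keeper and anything else above 40 N).
It fails at once if the bottle is knocked over or shifted by more than 20 mm (distance of bottle from where it was at the start of the episode above 0.02 m or angle between bottle's own z axis and vertical above 0.4 rad).
It fails at once if the jar is knocked over or shifted by more than 20 mm (distance of jar from where it was at the start of the episode above 0.02 m or angle between jar's own z axis and vertical above 0.4 rad).
It fails at once if the can is tipped or shifted by more than 20 mm (distance of can from where it was at the start of the episode above 0.02 m or angle between can's own z axis and vertical above 0.4 rad).
It also fails if it takes over 67 s, if anything falls off the work surface, if the arm or the gripper's body presses on something with over 40 N, if the wrist force passes 120 N, or if a joint passes its speed limit or range.

## Robot

A 6-joint arm with a two-finger parallel gripper is mounted at the origin on the work surface; the furniture and walls round the work are solid. World frame = base frame: x ahead of the robot, y to its left, z up, the work surface at z = 0. Lengths are in m, angles in rad, forces in N, time in s.
With the tool pointing down it reaches from about 0.4 to 0.925 m from the base axis. Payload 12.5 kg.
Tool frame: the origin (TCP) lies between the finger pads; the fingertips stand 22 mm ahead of it and the grasp point (between the pads) lies 3 mm ahead of it; x points along the fingers, y is the direction in which the jaws open and shut, and the axes are right-handed (so a half turn about x gives the same grasp; the last joint's range is limited). The gripper opens to 95 mm and grips with 3 to 60 N. Pads are 20 mm wide; open, the fingers measure 119 mm over their backs; the gripper's body (75 mm by 180 mm) begins 59 mm behind the grasp point.
Start: joints at [-1.395, 0.491, 1.559, -0, 1.092, -0.106], TCP at [0.174, -0.6, 0.237] pointing down, gripper open.
Joint ranges: [-3.1, 3.1], [-0.84, 2.19], [0.05, 2.79], [-1.13, 4.28], [0.06, 2.93], [-2.69, 2.69]. Speed limits (rad/s): [2.22, 2.22, 2.79, 3.14, 3.14, 3.14].

## Interface

Orientations are given as [roll, pitch, yaw] about the fixed x, y, z axes, in that order (R = Rz(yaw) Ry(pitch) Rx(roll)).
In Python, from workcell import r, imaging gives the robot as it stands.
- The arm moves only by the tool apply_moves, never from a script. Its argument "steps" is a list that holds one entry, the list of rows, each a list of 7 numbers: the shift along the world's x, y, z in m, then the turn, a rotation vector about the world's x, y, z in degrees, then the finger opening in m, from 0 to 0.0951. In form: [[[tx, ty, tz, rx, ry, rz, hand], ...]]. A call has 1 to 5 rows; each row is the pose to reach, as a shift and turn from the pose commanded when the call began; what a row does not reach only later rows make up. A row lasts 1/12 s, in which the tool goes at most 41.7 mm and 7.16 degrees, less where a joint would pass 70% of its speed; a pose out of reach is approached as far as the arm can. A call with a gripper value outside its range is refused whole. The fingers move at their own pace and stop on an object; "force" is the grip in N (left out, the last holds). Time passes only in rows, so rows that repeat a pose let the fingers close. It gives the time, the measured TCP pose, the force and the opening at its end, in the units of the state.
- r.state(): the state, without advancing time (a new reading comes with each control period).
- imaging.get_image(name): name is "scene" or "top"; returns (picture, depth): 420x560x3 uint8, red, green, blue; 420x560 float32, m along the optical axis (not along the pixel's ray), 0 where there is no reading.
- imaging.camera_info(name): a dict with "vfov" (degrees; the focal length in pixels is half the picture's height over the tangent of half this angle, whatever the lens; pixels are square), "cx", "cy" (the principal point, pixels), "extrinsics" (4x4, takes a point from camera to world coordinates). Camera axes: x right, y down, z forward; pixel columns grow to the right and rows downward; lengths in m; the calibration is good to about 2 mm. A picture is of the moment at which its call begins. camera_info takes no time and is no camera call.
- r.close_job(): hands the job in, once; it reports no verdict.
The state is a dict: "time": time; "joints": joint angles; "qvel": joint speeds; "joint_efforts": joint torques, N m; "tcp_pos": TCP position; "ee_rot": TCP orientation; "contact_force": force on the tool from outside, world axes, zero at the start; "ft_torque": the same for the moment, N m; "opening": finger opening in m.
Only numpy, scipy, OpenCV 4.12 (cv2) and the standard library are available. Lean on these libraries where they do the work, as an engineer would, in place of code of your own. Each camera call takes 0.05 s, during which the arm holds its last target. There are 200 camera calls.

## Working session

There is one attempt and no reset: what is moved stays moved. The work goes in short steps, Python scripts to look and compute and a tool call to move; the robot and the scene stay as the last step left them, time stands still between calls to the robot, and variables do not carry over. Pictures are saved under pics/ and viewed, about 8 in all and at most 12, crops included, and the job is handed in when it is done.

Besides the shell and the picture viewer there is one more tool, called after ">>>" by a JSON object that holds its "api" and its "payload", one argument or row to a line. apply_moves: Moves the arm, as the interface text tells. Its arguments: {"type":"object","properties":{"steps":{"type":"array","items":{"type":"array","items":{"type":"array","items":{"type":"number"}}}},"force":{"type":"number"}},"required":["steps"]}

```bash
mkdir -p pics
cat > h.py <<'E'
import numpy as np,cv2
from workcell import r,imaging
def cap(n):
    p,d=imaging.get_image(n);i=imaging.camera_info(n)
    f=p.shape[0]/2/np.tan(np.radians(i['vfov'])/2)
    v,u=np.mgrid[:p.shape[0],:p.shape[1]]
    E=np.array(i['extrinsics'])
    P=np.stack([(u-i['cx'])/f*d,(v-i['cy'])/f*d,d],-1)@E[:3,:3].T+E[:3,3]
    P[d==0]=np.nan
    return p,d,P
def save(n,p): cv2.imwrite('pics/'+n,cv2.cvtColor(p,cv2.COLOR_RGB2BGR))
E
python3 - <<'E'
from h import *
for n in('scene','top'):
    p,d,P=cap(n);save(n+'.png',p);np.save(n,P);print(imaging.camera_info(n))
print(r.state())
E
```

```text
{'vfov': 42.056645531040054, 'cx': 274.2564589107977, 'cy': 213.79125757009103, 'extrinsics': array([[-0.75179439, -0.36335509,  0.55025292, -0.29423176],
       [-0.6593834 ,  0.41973691, -0.62372627,  1.08684558],
       [-0.00432735, -0.83174155, -0.55514617,  1.00448367],
       [ 0.        ,  0.        ,  0.        ,  1.        ]])}
{'vfov': 49.54108022840371, 'cx': 283.15078027889604, 'cy': 210.8833905174112, 'extrinsics': array([[ 2.87640933e-02, -9.80721850e-01,  1.93280312e-01,
         3.24989862e-01],
       [-9.99586196e-01, -2.81721831e-02,  5.81080972e-03,
         1.33360843e-01],
       [-2.53659727e-04, -1.93367474e-01, -9.81126371e-01,
         1.42462001e+00],
       [ 0.00000000e+00,  0.00000000e+00,  0.00000000e+00,
         1.00000000e+00]])}
{'time': 0.1, 'joints': array([-1.39461072e+00,  4.91506884e-01,  1.55937929e+00, -3.51386461e-05,
        1.09166310e+00, -1.05613405e-01]), 'qvel': array([-0.00048801, -0.00169768, -0.00178132, -0.00054088,  0.00036891,
       -0.00112301]), 'joint_efforts': array([ 2.40317939e-03, -6.13622475e+01, -2.58606148e+01,  6.93260715e-02,
        4.70046373e-02, -6.78043716e-05]), 'tcp_pos': array([ 0.17377712, -0.60016794,  0.23611861]), 'ee_rot': array([-1.64384173,  1.5698392 ,  1.77956615]), 'contact_force': array([-0.66807857,  0.37247113,  0.09090755]), 'ft_torque': array([-0.02346847, -0.09274301,  0.01287961]), 'opening': 0.09535810644416468}
```

View pics/scene.png

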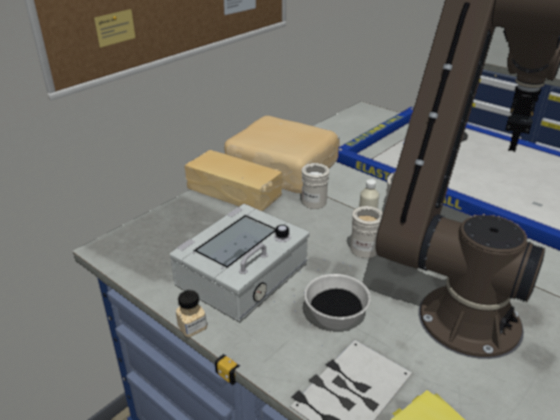

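View pics/top.png

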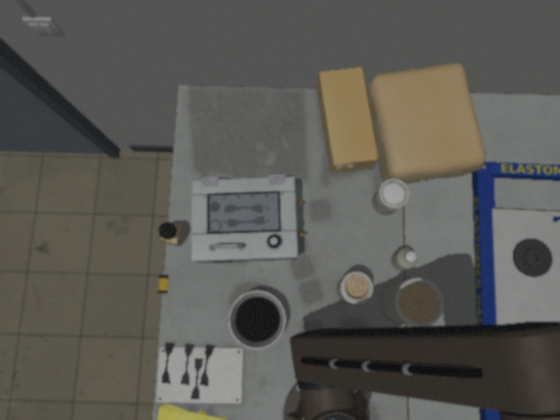

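The scene camera shows the box at about (240,255), with the handle at (254,258) and the knob at (283,231). In the top view the box spans columns 192–297 and rows 178–260, front toward the robot, with the handle at (228,246) and the knob at (274,241). The jar is at (168,232), left of the box.

Run:
```python
from h import *
for n,(a,b,c,d) in {'top':(165,275,180,312),'scene':(195,320,165,315)}.items():
    P=np.load(n+'.npy')
    Q=P[a:b,c:d].reshape(-1,3)
    L=Q[(Q[:,2]>.108)&(Q[:,2]<.128)]
    rc=cv2.minAreaRect((L[:,:2]*1000).astype(np.float32))
    print(n,len(L),np.median(L[:,2]),rc)
    H=Q[(Q[:,2]>.133)&(Q[:,2]<.18)]
    k,lab=cv2.kmeans((H[:,:2]).astype(np.float32),2,None,(3,50,1e-5),5,0)[2],None
    lab=np.argmin(((H[:,None,:2]-k)**2).sum(-1),1)
    for j in(0,1):
        h=H[lab==j]; print(len(h),np.median(h,0),h.min(0),h.max(0), cv2.minAreaRect((h[:,:2]*1000).astype(np.float32)))
P=np.load('top.npy')
for u,v in[(168,231),(406,256),(356,285),(257,320),(393,193),(345,120),(425,120)]: print((u,v),P[v,u].round(3))
p=cv2.imread('pics/top.png');q=cv2.imread('pics/scene.png')
A=cv2.resize(p[160:340,150:330],(500,500),interpolation=2);B=cv2.resize(q[190:340,150:330],(300*2-300,250),interpolation=2)
cv2.imwrite('pics/crop.png',A)
```

```text
top 8253 0.11907553065014742 ((565.556884765625, 255.20291137695312), (253.2378387451172, 305.5517272949219), 3.805290460586548)
151 [0.47186435 0.29489947 0.16188784] [0.46363682 0.25172834 0.1373491 ] [0.48071021 0.347274   0.16936616] ((472.22015380859375, 299.45257568359375), (12.267642974853516, 95.72955322265625), 3.4490718841552734)
143 [0.48926197 0.16490397 0.15025497] [0.47233923 0.14728757 0.13578514] [0.50911113 0.18416152 0.15711261] ((490.1256408691406, 165.5919647216797), (35.80891799926758, 35.690574645996094), 19.55587387084961)
scene 6169 0.12052245681558393 ((559.2769775390625, 303.39483642578125), (254.1371307373047, 408.3178405761719), 3.647935628890991)
161 [0.48480294 0.17286038 0.14976337] [0.46822206 0.14437326 0.13330669] [0.50768962 0.18680936 0.1561873 ] ((488.3681640625, 168.15835571289062), (36.73399353027344, 40.69984817504883), 71.61568450927734)
185 [0.46841137 0.31083307 0.15973227] [0.46095242 0.25559672 0.13360136] [0.47809714 0.34860453 0.16886151] ((470.88836669921875, 302.1891174316406), (14.169297218322754, 93.07135772705078), 3.788886547088623)
(168, 231) [0.515 0.477 0.103]
(406, 256) [ 0.459 -0.211  0.135]
(356, 285) [ 0.375 -0.075  0.096]
(257, 320) [0.266 0.21  0.033]
(393, 193) [ 0.65  -0.186  0.098]
(345, 120) [ 0.879 -0.042  0.097]
(425, 120) [ 0.869 -0.277  0.136]
```

View pics/crop.png

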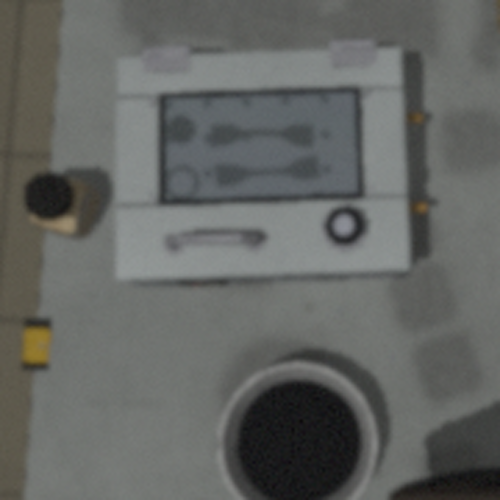

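Run:
```python
from h import *
from scipy.spatial.transform import Rotation as R
s=r.state();M=R.from_euler('xyz',s['ee_rot']).as_matrix();print(M.round(3))
print('jaw yaw',np.degrees(np.arctan2(M[1,1],M[0,1])))
P=np.load('top.npy')
# heights > 5cm along the route
Q=P.reshape(-1,3);m=(Q[:,0]>.35)&(Q[:,0]<.75)&(Q[:,1]>-.6)&(Q[:,1]<.5)&(Q[:,2]>.17);print(Q[m].min(0) if m.any() else 'clear', Q[m].max(0) if m.any() else '')
```

```text
[[-0.     0.278 -0.961]
 [ 0.001 -0.961 -0.278]
 [-1.    -0.001 -0.   ]]
jaw yaw -73.85317502892012
[ 0.35100866 -0.29199919  0.17029714] [ 0.39583744 -0.16862559  0.18891801]
```

>>> {"api": "apply_moves", "payload": {
  "steps": [
    [[0.04,0.03,0.02,0,0,7,0.095],[0.07,0.06,0.03,0,0,14,0.095],[0.1,0.09,0.04,0,0,21,0.095],[0.13,0.12,0.05,0,0,28,0.095],[0.16,0.14,0.06,0,0,35,0.095]]
  ],
  "force": 20
}}

```text
time: 0.52
tcp_pos: [0.3242, -0.4662, 0.2934]
ee_rot: [-1.962, 1.57, 2.078]
contact_force: [-0.4, -1.4, -0.0]
opening: 0.0951
```

>>> {"api": "apply_moves", "payload": {
  "steps": [
    [[0.03,0.03,0,0,0,7,0.095],[0.06,0.06,0,0,0,14,0.095],[0.09,0.09,0,0,0,21,0.095],[0.11,0.125,0,0,0,28,0.095],[0.13,0.16,0,0,0,35,0.095]]
  ]
}}

```text
time: 0.93
tcp_pos: [0.4546, -0.3063, 0.2929]
ee_rot: [-2.413, 1.57, 2.238]
contact_force: [0.3, -0.8, -1.1]
opening: 0.0948
```

>>> {"api": "apply_moves", "payload": {
  "steps": [
    [[0.02,0.035,0,0,0,7,0.095],[0.03,0.075,0,0,0,7.6,0.095],[0.03,0.115,0,0,0,7.6,0.095],[0.03,0.155,0,0,0,7.6,0.095],[0.03,0.195,0,0,0,7.6,0.095]]
  ]
}}

```text
time: 1.35
tcp_pos: [0.4832, -0.1112, 0.293]
ee_rot: [-2.135, 1.57, 2.642]
contact_force: [0.9, -0.1, 0.6]
opening: 0.0953
```

>>> {"api": "apply_moves", "payload": {
  "steps": [
    [[0,0.04,0,0,0,0,0.095],[0,0.08,0,0,0,0,0.095],[0,0.12,0,0,0,0,0.095],[0,0.16,0,0,0,0,0.095],[0,0.2,0,0,0,0,0.095]]
  ]
}}

```text
time: 1.77
tcp_pos: [0.4831, 0.0888, 0.2932]
ee_rot: [-0.057, 1.571, -1.563]
contact_force: [1.4, -1.1, -0.7]
opening: 0.095
```

>>> {"api": "apply_moves", "payload": {
  "steps": [
    [[0,0.04,0,0,0,0,0.095],[0,0.08,0,0,0,0,0.095],[-0.006,0.12,0,0,0,0,0.095],[-0.009,0.16,0,0,0,0,0.095],[-0.012,0.2,0,0,0,0,0.095]]
  ]
}}

```text
time: 2.18
tcp_pos: [0.4709, 0.2889, 0.2931]
ee_rot: [-0.876, 1.57, -2.382]
contact_force: [1.0, -0.1, 0.6]
opening: 0.0951
```

>>> {"api": "apply_moves", "payload": {
  "steps": [
    [[0,0.011,0,0,0,0,0.07],[0,0.011,-0.02,0,0,0,0.05],[0,0.011,-0.05,0,0,0,0.05],[0,0.011,-0.07,0,0,0,0.05],[0,0.011,-0.07,0,0,0,0.05]]
  ]
}}

```text
time: 2.6
tcp_pos: [0.4702, 0.2971, 0.2195]
ee_rot: [-1.172, 1.564, -2.678]
contact_force: [-0.3, 0.1, -0.8]
opening: 0.0672
```

Run:
```python
from h import *
from scipy.spatial.transform import Rotation as R
s=r.state();M=R.from_euler('xyz',s['ee_rot']).as_matrix();print(M.round(3),s['tcp_pos'],s['joints'],s['opening'])
p,d,P=cap('scene');q,_,P2=cap('top')
A=cv2.resize(p[150:320,160:330],(400,400),interpolation=2);B=cv2.resize(q[170:300,170:300],(400,400),interpolation=2)
save('near.png',np.hstack([A,B]))
```

```text
[[-0.006  0.998  0.066]
 [-0.003  0.065 -0.998]
 [-1.    -0.006  0.003]] [0.47015998 0.2970675  0.21950763] [ 4.44788974e-01  4.14464292e-01  1.74623979e+00 -1.49805179e-04
  9.87425856e-01  3.79318552e-01] 0.06719306091388498
```

View pics/near.png

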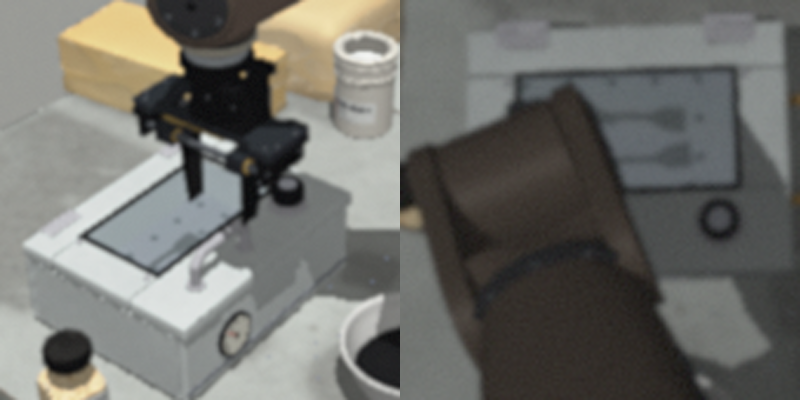

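The near view shows the open fingers, tips at (195,195) and (250,220) in the left half, straddling the line above the handle bar at about (225,250). I descend and close on the bar.

>>> {"api": "apply_moves", "payload": {
  "steps": [
    [[0,0,-0.02,0,0,0,0.05],[0,0,-0.04,0,0,0,0.05],[0,0,-0.055,0,0,0,0.05],[0,0,-0.062,0,0,0,0.05],[0,0,-0.062,0,0,0,0.05]]
  ]
}}

```text
time: 3.12
tcp_pos: [0.4718, 0.2978, 0.1613]
ee_rot: [-1.113, 1.57, -2.618]
contact_force: [-0.6, 0.0, -0.1]
opening: 0.0503
```

>>> {"api": "apply_moves", "payload": {
  "steps": [
    [[0,0,0,0,0,0,0.03],[0,0,0,0,0,0,0.02],[0,0,0,0,0,0,0.005],[0,0,0,0,0,0,0.0],[0,0,0,0,0,0,0.0]]
  ],
  "force": 20
}}

```text
time: 3.53
tcp_pos: [0.4718, 0.2979, 0.1618]
ee_rot: [1.912, 1.57, 0.406]
contact_force: [0.4, 0.3, -0.5]
opening: 0.0221
```

>>> {"api": "apply_moves", "payload": {
  "steps": [
    [[0,0,0,0,0,0,0.0],[0,0,0,0,0,0,0.0],[0,0,0,0,0,0,0.0],[0,0,0,0,0,0,0.0],[0,0,0,0,0,0,0.0]]
  ],
  "force": 20
}}

```text
time: 3.95
tcp_pos: [0.4718, 0.2979, 0.1615]
ee_rot: [1.805, 1.57, 0.3]
contact_force: [0.8, -0.7, 3.8]
opening: 0.0115
```

Gripped at an opening of 11.5 mm, which matches the bar. Now a light tug.

>>> {"api": "apply_moves", "payload": {
  "steps": [
    [[0,0,0.001,0,0,0,0],[0,0,0.002,0,0,0,0],[0,0,0.003,0,0,0,0],[0,0,0.003,0,0,0,0],[0,0,0.003,0,0,0,0]]
  ]
}}

```text
time: 4.37
tcp_pos: [0.4724, 0.2979, 0.164]
ee_rot: [1.716, 1.569, 0.211]
contact_force: [5.6, 0.8, -6.5]
opening: 0.0112
```

>>> {"api": "apply_moves", "payload": {
  "steps": [
    [[0,0,0.0005,0,0,0,0],[0,0,0.001,0,0,0,0],[0,0,0.002,0,0,0,0],[0,0,0.003,0,0,0,0],[0,0,0.003,0,0,0,0]]
  ]
}}

```text
time: 4.78
tcp_pos: [0.4732, 0.298, 0.1671]
ee_rot: [1.716, 1.568, 0.21]
contact_force: [10.8, 0.9, -7.8]
opening: 0.0116
```

>>> {"api": "apply_moves", "payload": {
  "steps": [
    [[0.001,0,0.0005,0,0,0,0],[0.0015,0,0.001,0,0,0,0],[0.002,0,0.0015,0,0,0,0],[0.002,0,0.0015,0,0,0,0],[0.002,0,0.0015,0,0,0,0]]
  ]
}}

```text
time: 5.2
tcp_pos: [0.4737, 0.298, 0.1685]
ee_rot: [2.605, 1.571, 1.099]
contact_force: [4.2, 3.7, -7.3]
opening: 0.0116
```

>>> {"api": "apply_moves", "payload": {
  "steps": [
    [[0.0005,0,0.0005,0,0,0,0],[0.0005,0,0.001,0,0,0,0],[0.0005,0,0.0015,0,0,0,0],[0.0005,0,0.002,0,0,0,0],[0.0005,0,0.002,0,0,0,0]]
  ]
}}

```text
time: 5.62
tcp_pos: [0.4743, 0.298, 0.1709]
ee_rot: [1.874, 1.57, 0.369]
contact_force: [4.0, 3.5, -6.9]
opening: 0.0115
```

Run:
```python
from h import *
s=r.state();print(s['contact_force'],s['ft_torque'],s['tcp_pos'])
p,d,P=cap('scene');save('tug.png',np.hstack([cv2.resize(p[200:310,160:320],(800,550),interpolation=2)]))
for k in range(4):
  p,d,P=cap('scene');print(r.state()['contact_force'].round(2),r.state()['tcp_pos'].round(4))
```

```text
[ 4.0414641   3.46171729 -6.92072071] [ 0.54276608 -0.61431232  0.02415892] [0.47433907 0.29797477 0.17092781]
[ 3.12  3.7  -6.45] [0.4743 0.298  0.1709]
[ 4.02  3.02 -5.82] [0.4743 0.298  0.1709]
[ 3.84  3.78 -6.09] [0.4744 0.298  0.1709]
[ 4.38  3.33 -5.34] [0.4743 0.298  0.1709]
```

View pics/tug.png

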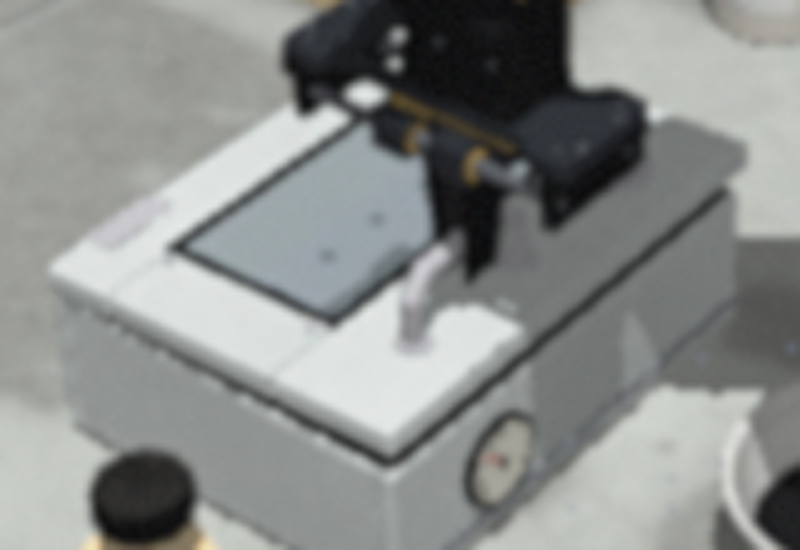

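Picture: the lid is lifted, with a dark gap along the whole front edge from (390,460) to (730,200). The force stays at 6–7 N and does not grow over 5→9 mm, so the catch is free and the knob stays untouched. I'll work out the arc next.

Run:
```python
from h import *
from scipy.spatial.transform import Rotation as R
ps=np.radians(3.7);ax=np.array([-np.sin(ps),np.cos(ps),0])
# TCP with full follow is rigid with lid: start TCP rel. hinge (-212,57) mm
z=R.from_rotvec([0,0,ps])
p=lambda t: z.apply(R.from_rotvec([0,np.radians(t),0]).apply([-.212,0,.057]))
t0=2.5
for a,b in [(2.5,4.5),(4.5,12.5),(12.5,21.5),(21.5,30.5),(30.5,39.5),(39.5,45)]:
    print(a,b)
    for t in np.linspace(a,b,6)[1:]: print((p(t)-p(a)).round(4),(ax*(t-a)).round(2))
print(r.state()['tcp_pos'], (p(45)-p(0)).round(4))
```

```text
2.5 4.5
[0.0005 0.     0.0015] [-0.03  0.4   0.  ]
[0.0009 0.0001 0.0029] [-0.05  0.8   0.  ]
[0.0014 0.0001 0.0044] [-0.08  1.2   0.  ]
[0.0019 0.0001 0.0058] [-0.1  1.6  0. ]
[0.0024 0.0002 0.0073] [-0.13  2.    0.  ]
4.5 12.5
[0.0021 0.0001 0.0057] [-0.1  1.6  0. ]
[0.0044 0.0003 0.0114] [-0.21  3.19  0.  ]
[0.0069 0.0004 0.0171] [-0.31  4.79  0.  ]
[0.0095 0.0006 0.0226] [-0.41  6.39  0.  ]
[0.0122 0.0008 0.0281] [-0.52  7.98  0.  ]
12.5 21.5
[0.0033 0.0002 0.0061] [-0.12  1.8   0.  ]
[0.0067 0.0004 0.012 ] [-0.23  3.59  0.  ]
[0.0104 0.0007 0.0179] [-0.35  5.39  0.  ]
[0.0142 0.0009 0.0236] [-0.46  7.18  0.  ]
[0.0182 0.0012 0.0292] [-0.58  8.98  0.  ]
21.5 30.5
[0.0042 0.0003 0.0055] [-0.12  1.8   0.  ]
[0.0085 0.0006 0.0108] [-0.23  3.59  0.  ]
[0.0131 0.0008 0.016 ] [-0.35  5.39  0.  ]
[0.0177 0.0011 0.0211] [-0.46  7.18  0.  ]
[0.0226 0.0015 0.026 ] [-0.58  8.98  0.  ]
30.5 39.5
[0.005  0.0003 0.0048] [-0.12  1.8   0.  ]
[0.0101 0.0007 0.0093] [-0.23  3.59  0.  ]
[0.0154 0.001  0.0138] [-0.35  5.39  0.  ]
[0.0208 0.0013 0.018 ] [-0.46  7.18  0.  ]
[0.0264 0.0017 0.0221] [-0.58  8.98  0.  ]
39.5 45
[0.0034 0.0002 0.0024] [-0.07  1.1   0.  ]
[0.0069 0.0004 0.0048] [-0.14  2.2   0.  ]
[0.0105 0.0007 0.007 ] [-0.21  3.29  0.  ]
[0.0141 0.0009 0.0092] [-0.28  4.39  0.  ]
[0.0177 0.0011 0.0114] [-0.35  5.49  0.  ]
[0.47434011 0.29796901 0.1708917 ] [0.1022 0.0066 0.1332]
```

First a careful pass beyond the 0.05 rad stop. The tool has 2.5° of rotation to catch up, which I'll leave since the round bar can slip in the pads.

>>> {"api": "apply_moves", "payload": {
  "steps": [
    [[0.0005,0,0.001,0,0.4,0,0],[0.001,0,0.002,0,0.8,0,0],[0.001,0,0.003,0,1.2,0,0],[0.0015,0,0.004,-0.1,1.6,0,0],[0.002,0,0.005,-0.1,2.0,0,0]]
  ],
  "force": 25
}}

```text
time: 6.28
tcp_pos: [0.4761, 0.2981, 0.1759]
ee_rot: [-1.595, 1.535, -3.1]
contact_force: [2.0, 3.9, -5.5]
opening: 0.0114
```

The lid is past 0.05 rad at only 5.5 N, so the catch is definitely free. Raising on.

>>> {"api": "apply_moves", "payload": {
  "steps": [
    [[0.002,0,0.0055,-0.1,1.6,0,0],[0.0045,0.0003,0.0115,-0.2,3.2,0,0],[0.007,0.0004,0.017,-0.3,4.8,0,0],[0.0095,0.0006,0.0225,-0.4,6.4,0,0],[0.012,0.0008,0.028,-0.5,8,0,0]]
  ]
}}

```text
time: 6.7
tcp_pos: [0.488, 0.2989, 0.2041]
ee_rot: [-1.578, 1.394, -3.084]
contact_force: [3.7, 3.8, -7.2]
opening: 0.0109
```

>>> {"api": "apply_moves", "payload": {
  "steps": [
    [[0.003,0.0002,0.006,-0.1,1.8,0,0],[0.0065,0.0004,0.012,-0.2,3.6,0,0],[0.0105,0.0007,0.018,-0.35,5.4,0,0],[0.014,0.0009,0.0235,-0.45,7.2,0,0],[0.018,0.0012,0.029,-0.6,9,0,0]]
  ]
}}

```text
time: 7.12
tcp_pos: [0.5058, 0.3, 0.2331]
ee_rot: [-1.574, 1.236, -3.079]
contact_force: [-0.1, 4.3, -4.7]
opening: 0.0112
```

>>> {"api": "apply_moves", "payload": {
  "steps": [
    [[0.004,0.0003,0.0055,-0.1,1.8,0,0],[0.0085,0.0006,0.011,-0.2,3.6,0,0],[0.013,0.0008,0.016,-0.35,5.4,0,0],[0.0175,0.0011,0.021,-0.45,7.2,0,0],[0.0225,0.0015,0.026,-0.6,9,0,0]]
  ]
}}

```text
time: 7.53
tcp_pos: [0.528, 0.3014, 0.2593]
ee_rot: [-1.572, 1.078, -3.077]
contact_force: [-3.5, 3.3, -3.4]
opening: 0.0111
```

>>> {"api": "apply_moves", "payload": {
  "steps": [
    [[0.005,0.0003,0.005,-0.1,1.8,0,0],[0.01,0.0007,0.0095,-0.2,3.6,0,0],[0.0155,0.001,0.014,-0.35,5.4,0,0],[0.021,0.0013,0.018,-0.45,7.2,0,0],[0.0265,0.0017,0.022,-0.6,9,0,0]]
  ]
}}

```text
time: 7.95
tcp_pos: [0.5544, 0.3031, 0.2818]
ee_rot: [-1.572, 0.92, -3.076]
contact_force: [-4.4, 3.6, 0.5]
opening: 0.0114
```

>>> {"api": "apply_moves", "payload": {
  "steps": [
    [[0.0035,0.0002,0.0025,-0.1,1.1,0,0],[0.007,0.0004,0.005,-0.15,2.2,0,0],[0.0105,0.0007,0.007,-0.2,3.3,0,0],[0.014,0.0009,0.009,-0.3,4.4,0,0],[0.0175,0.0011,0.0115,-0.35,5.5,0,0]]
  ]
}}

```text
time: 8.37
tcp_pos: [0.5718, 0.3042, 0.2933]
ee_rot: [-1.572, 0.824, -3.076]
contact_force: [-3.8, 2.9, 0.1]
opening: 0.0111
```

>>> {"api": "apply_moves", "payload": {
  "steps": [
    [[0,0,0,0,0,0,0],[0,0,0,0,0,0,0],[0,0,0,0,0,0,0],[0,0,0,0,0,0,0],[0,0,0,0,0,0,0]]
  ]
}}

```text
time: 8.78
tcp_pos: [0.5717, 0.3042, 0.2932]
ee_rot: [-1.571, 0.825, -3.076]
contact_force: [-4.8, 2.6, 1.9]
opening: 0.0113
```

Run:
```python
from h import *
s=r.state();t=s['tcp_pos'];print(t,s['contact_force'],np.abs(s['qvel']).max(),s['opening'])
hx,hz=.562+.124*.998,.104
print('theta',np.degrees(np.arctan2(t[2]-hz,hx-t[0]+.008*0))-np.degrees(np.arctan2(57,212)))
p,d,P=cap('scene');q,_,P2=cap('top')
o=np.load('top.npy')
for u,v in[(168,231),(406,256),(356,285),(393,193)]: print(o[v,u].round(3),P2[v,u].round(3))
save('end.png',np.hstack([p[100:400,100:450],q[100:400,130:450]]))
```

```text
[0.57171561 0.30422032 0.29321061] [-4.81628295  2.5869049   1.91799959] 0.0016512000355255047 0.011319798665328371
theta 43.87371431601747
[0.515 0.477 0.103] [0.515 0.476 0.108]
[ 0.459 -0.211  0.135] [ 0.459 -0.211  0.134]
[ 0.375 -0.075  0.096] [ 0.375 -0.074  0.102]
[ 0.65  -0.186  0.098] [ 0.65  -0.186  0.098]
```

View pics/end.png

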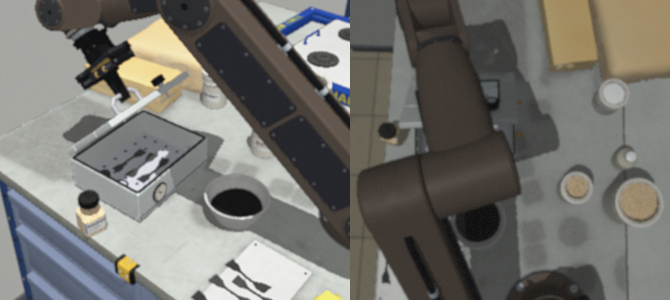

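The lid stands open at about 44° (edge from (75,150) to (185,75)) with the gripper on the handle at (125,95). The jar, bottle and can have not moved. Handing in.

```bash
python3 -c "
from h import *
print(r.close_job())"
```

```text
the job is handed in; nothing more can be done
None
```

The lid is open at about 44° (0.77 rad) and the gripper is still holding it by the handle. I handed the job in at about 9 s; it reports no verdict.

- **Catch:** I gripped the handle bar and tugged lightly before touching anything else. The force stayed at about 5–8 N as the lid rose past the 0.05 rad hard stop. That showed the catch was free, so I never turned the knob.
- **Lift:** I raised the lid along its hinge arc with the tool turning along with it.
- **Final checks:** The arm was at rest, with joint speeds below 0.002 rad/s. The finger opening was 11.3 mm on the 12 mm bar with a 25 N grip setting. The lid angle comes from the tool position; the last picture agrees with it.
- **Bottle, jar and can:** In the last depth image all three were within about 1 mm sideways of where they stood. Depth noise was about 5 mm in height.
- **Odd readings:** Forces on the tool of about 5 N along x and 3 N along y remained at the end. They probably come from a small misalignment of the grasp. No check failed.

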